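# Find the loose fan bolt of a nail-dust collector and hold its cap open

## Task

The fan of the desktop dust collector rattles because one of its three capped mounting bolts has worked loose. Get the filter cassette out of the way first, drawing it up out of its slot and standing it in the white tub, then tap down on the capped bolts to find the one that gives, and lift that bolt's yellow flip cap more than half-way to upright and finish still holding it open so that a colleague can tighten the bolt. Keep the caps of the two firm bolts shut and leave everything else on the table as it is.

Things in the scene. Friction and masses are not known exactly. Their poses are not given: they have to be found in the camera images.
- collector: Dust collector, fixed black box 255 (x) x 270 (y) x 85 mm high, origin under its centre, z up; its front faces -x, to the robot. In its flat top: the filter slot, 13 x 134 mm along its y, at own x = -100 mm, floor 20 mm above the table; behind it a fan guard (own x = +50) with three capped bolts round it: front (own x, y = -28, 0), left (+89, +67.5), right (+89, -67.5 mm).
- cassette_mid (a point): Centre of the filter cassette: flat panel 10 mm thick (its x), 130 wide (its y), 115 high (its z), about 0.16 kg, blue frame, white pleats. It starts in the collector's slot, lower 65 mm inside, upper 50 mm proud of the box's top, and comes out straight up by its top edge. To clear the slot raise it more than 65 mm.
- tub: White open tub, fixed, empty, 176 (x) x 56 (y) x 75 mm high outside, walls and floor 4 mm, left or right of the collector. Origin under its centre, long side along its x. The cassette goes in edge down, its 130 mm width along the tub's long side, and may lean on a wall when let go.
- tab_front (a point): Centre of the thumb tab of the front bolt's cap when shut. This point is fixed to the collector (axes as the collector's) and does not follow the cap. The tab, 16 (x) x 10 (y) x 24 mm high, rounded top, reaches 12 mm below and above this point and stands on the cap's far edge. The three caps are alike.
- tab_left (a point): The same for the left rear bolt. A cap is a yellow disc 44 mm across, 5 mm thick, its top 23 mm above the collector's flat top, its centre 14 mm in -x of the tab point; under it a dark collar over the bolt.
- tab_right (a point): The same for the right rear bolt. Each cap hinges on its side towards the filter slot: the hinge line runs along y, 38 mm in -x of and 14.5 mm below the tab point; opening, the tab rises and swings over towards -x. A light spring (about 1 N at the tab) shuts it when let go.
- bolt_loose (a joint): How far the loose bolt has sunk on its rubber mount, m: 0 at rest; pressed down on its cap or tab it starts to give at about 1.5 N, is 0.005 down at about 3.5 N, and springs back. Firm bolts do not give. Which of the three places holds the loose bolt varies, is not told and cannot be seen.
- cap_loose (a joint): Opening of the cap of the loose bolt, rad: 0 shut, 1.4 fully up (it does not stay up by itself).
- cap_firm_a (a joint): Opening of the cap of one firm bolt, rad: 0 shut.
- cap_firm_b (a joint): Opening of the cap of the other firm bolt, rad: 0 shut.
- tray: Fixed steel instrument tray 185 (x) x 82 (y) x 18 mm with a nail file and a pusher in it, on the other side of the collector from the tub. Origin under its centre.
- file: Nail file 150 x 18 x 5 mm in the tray; leave alone.
- pusher: Steel pusher 110 x 9 x 7 mm in the tray; leave alone.
- polish_red: Red polish bottle with black cap, 29 mm across, 72 mm high, on the table left of the collector, towards its far end; leave alone. Origin under its centre.
- polish_pink: Pink polish bottle with black cap, 29 mm across, 72 mm high, on the table right of the collector, towards its far end; leave alone. Origin under its centre.
- gel_pot: Small pot, amber with white cap, 34 mm across, 30 mm high, standing on the collector's top near its left (+y) edge; leave alone. Origin under its centre.
- dust_brush: Small brush 150 mm long lying on the table to the left; leave alone.
There are look-alikes about, which are no part of the job. There is more than one size of the part that bears cassette_mid; the job needs the largest.

How it is judged:
On the way, in this order (a step that is already met when the one before it is completed fails the run):
1. the cassette has been drawn up clear of its slot (height (world z) of cassette_mid above 0.145 m), for 0.1 s.
2. the cassette stands in the white tub, let go (x of cassette_mid in the frame of tub between -0.03 and 0.03 m and y of cassette_mid in the frame of tub between -0.026 and 0.026 m and height (world z) of cassette_mid below 0.072 m and angle between cassette_mid's own z axis and vertical below 0.75 rad and contact force between the fingers and cassette below 0.05 N), for 0.2 s.
3. the loose bolt has been tapped and gave at least 2.5 mm (value of joint bolt_loose above 0.0025 m), for 0.02 s.
4. the loose bolt's cap is lifted more than half-way to upright (value of joint cap_loose above 0.76 rad), for 0.3 s.
At the end, for the whole second after the job is handed in: The loose bolt's cap is open over 0.76 rad and held so by the fingers (over 0.3 N); the firm caps are under 0.1 rad; the cassette stands in the tub (centre within 30 mm along, 26 mm across, under 72 mm high, leaning under 0.75 rad) and the robot does not touch it (value of joint cap_loose above 0.76 rad and contact force between the fingers and cap_loose above 0.3 N and value of joint each of cap_firm_a, cap_firm_b below 0.1 rad and x of cassette_mid in the frame of tub between -0.03 and 0.03 m and y of cassette_mid in the frame of tub between -0.026 and 0.026 m and height (world z) of cassette_mid below 0.072 m and angle between cassette_mid's own z axis and vertical below 0.75 rad and contact force between the arm and cassette below 0.05 N); the arm keeps its last pose, push and grip.
It fails at once if the cap of a firm bolt was opened (value of joint any of cap_firm_a, cap_firm_b above 0.35 rad).
It fails at once if a bystander was shifted by more than 40 mm (distance of any of file, pusher, polish_red, polish_pink, gel_pot, dust_brush from where it was at the start of the episode above 0.04 m).
It also fails if it takes over 61 s, if anything falls off the work surface, if the arm or the gripper's body presses on something with over 40 N, if the wrist force passes 120 N, or if a joint passes its speed limit or range.

## Robot

A 6-joint arm with a two-finger parallel gripper is mounted at the origin on the work surface. World frame = base frame: x ahead of the robot, y to its left, z up, the work surface at z = 0. Lengths are in m, angles in rad, forces in N, time in s.
With the tool pointing down it reaches from about 0.375 to 0.9 m from the base axis. Payload 3.1 kg.
Tool frame: the origin (TCP) lies at the very end of the fingers, on their centre line; the grasp point (between the pads) lies 19 mm behind it (manip.grasp_offset is the distance from the TCP to the grasp point, in m); y points along the fingers, z is the direction in which the jaws open and shut, and the axes are right-handed (so a half turn about y gives the same grasp; the last joint's range is limited). The gripper opens to 85 mm and grips with 20 to 120 N. Pads are 22 mm wide; open, the fingers measure 114 mm over their backs; the gripper's body (76 mm by 85 mm) begins 54 mm behind the grasp point. The pads swing forward as they close: fully open they stand 13 mm farther back than shut.
Start: joints at [-1.49, 0.527, 1.433, -0, 1.181, -0.178], TCP at [0.16, -0.604, 0.231] pointing down, gripper open.
Joint ranges: [-3.08, 3.08], [-0.75, 2.2], [0.22, 2.44], [-1.43, 4.57], [0, 2.65], [-2.85, 2.85]. Speed limits (rad/s): [2.79, 2.79, 3.14, 3.14, 3.14, 3.14].

## Interface

Orientations are given as a unit quaternion [x, y, z, w].
In Python, from station import manip gives the robot as it stands.
- The arm moves only by the tool apply_moves, never from a script. Its argument "motion" is a list of rows, each a list of 5 numbers: the finger opening in mm, from 0 to 85.4, then the shift along the tool's x, y, z in units of 30 mm (1.0 is 30 mm), then the turn about the tool's y in units of 10 degrees (1.0 is 10 degrees). In form: [[fingers, x, y, z, twist], ...]. A call has 1 to 12 rows; each row is the pose to reach, as a shift and turn from the pose commanded when the call began, along the tool's axes at that moment; what a row does not reach only later rows make up. A row lasts 1/8 s, in which the tool goes at most 62.5 mm and 10.7 degrees, less where a joint would pass 70% of its speed; a pose out of reach is approached as far as the arm can. A call with a gripper value outside its range is refused whole. The fingers move at their own pace and stop on an object; "squeeze" is the grip in N (left out, the last holds). Time passes only in rows, so rows that repeat a pose let the fingers close. It gives the time, the measured TCP pose, the force and the opening at its end, in the units of the state.
- manip.sense(): the state, without advancing time (a new reading comes with each control period).
- manip.snapshot(name): name is "scene" or "top" or "wrist"; returns the picture (480x640x3 uint8, red, green, blue); there is no depth.
- manip.get_calibration(name): a dict with "intrinsics" (3x3 intrinsics, pixels), "dist_coeffs" ([k1, k2, p1, p2, k3] as OpenCV has them; the pictures are not rectified), "extrinsics" (4x4, takes a point from camera to world coordinates). Camera axes: x right, y up, looking along -z (the intrinsics and any distortion apply to the point x, -y, -z); pixel columns grow to the right and rows downward; lengths in m; the calibration is good to about 2 mm. A picture is of the moment at which its call begins: read the wrist's pose just before it. get_calibration takes no time and is no camera call; for the wrist camera it gives the pose at the moment of the call.
- manip.sign_off(): hands the job in, once; it reports no verdict.
The state is a dict: "t": time; "q": joint angles; "qd": joint speeds; "tau": joint torques, N m; "tcp_pos": TCP position; "tool_rot": TCP orientation; "force": force on the tool from outside, world axes, zero at the start; "ft_torque": the same for the moment, N m; "finger_gap": opening from 0.0 (shut) to 1.0 (fully open).
Only numpy, scipy, OpenCV 4.12 (cv2) and the standard library are available. Lean on these libraries where they do the work, as an engineer would, in place of code of your own. Each camera call takes 0.05 s, during which the arm holds its last target.

## Working session

There is one attempt and no reset: what is moved stays moved. The work goes in short steps, Python scripts to look and compute and a tool call to move; the robot and the scene stay as the last step left them, time stands still between calls to the robot, and variables do not carry over. Pictures are saved under pics/ and viewed, and the job is handed in when it is done.

Besides the shell and the picture viewer there is one more tool, called after "Emit:" as a command line: name --pt "numbers of a row" for each row, then --argument value for the rest. apply_moves: Moves the arm, as the interface text tells. Its arguments: {"type":"object","properties":{"motion":{"type":"array"},"squeeze":{"type":"number"}},"required":["motion"]}

```bash
ls; mkdir -p pics
python3 - <<'E'
from station import manip
import cv2
s=manip.sense();print({k:s[k] for k in('t','tcp_pos','tool_rot','force','finger_gap')})
for n in('scene','top','wrist'):
    im=manip.snapshot(n);cv2.imwrite(f'pics/{n}0.png',im[:,:,::-1])
    c=manip.get_calibration(n);print(n,c)
E
```

```text
pics
{'t': 0.0, 'tcp_pos': array([ 0.15994545, -0.60344721,  0.23033334]), 'tool_rot': array([-0.0912015 ,  0.70196568, -0.70042271,  0.09129352]), 'force': array([0.66599595, 0.15592029, 0.27099242]), 'finger_gap': 1.0005832493541462}
scene {'intrinsics': array([[524.1630682 ,   0.        , 326.1854544 ],
       [  0.        , 524.1630682 , 234.59630497],
       [  0.        ,   0.        ,   1.        ]]), 'dist_coeffs': array([-0.12247373,  0.        ,  0.        ,  0.        ,  0.        ]), 'extrinsics': array([[ 0.71060136, -0.6101223 ,  0.3504233 ,  0.87602118],
       [ 0.70349111,  0.60755489, -0.36875101, -0.29511886],
       [ 0.01208182,  0.50855465,  0.86094495,  1.02069768],
       [ 0.        ,  0.        ,  0.        ,  1.        ]])}
top {'intrinsics': array([[624.14787205,   0.        , 314.38007685],
       [  0.        , 624.14787205, 251.64317603],
       [  0.        ,   0.        ,   1.        ]]), 'dist_coeffs': array([-0.09265656,  0.        ,  0.        ,  0.        ,  0.        ]), 'extrinsics': array([[-0.02058763,  0.98702228, -0.1592582 ,  0.28779927],
       [-0.99967442, -0.02272396, -0.01160464,  0.08814191],
       [-0.01507301,  0.15896744,  0.98716876,  1.41946069],
       [ 0.        ,  0.        ,  0.        ,  1.        ]])}
wrist {'intrinsics': array([[431.63851542,   0.        , 319.76487151],
       [  0.        , 431.63851542, 237.57289205],
       [  0.        ,   0.        ,   1.        ]]), 'dist_coeffs': array([-0.10625838,  0.        ,  0.        ,  0.        ,  0.        ]), 'extrinsics': array([[ 2.55056839e-01,  9.23051601e-01,  2.87961369e-01,
         2.33667926e-01],
       [-9.66925799e-01,  2.43703072e-01,  7.52549792e-02,
        -5.84007026e-01],
       [-7.12841158e-04, -2.97631574e-01,  9.54680542e-01,
         3.72440212e-01],
       [ 0.00000000e+00,  0.00000000e+00,  0.00000000e+00,
         1.00000000e+00]])}
```

View pics/scene0.png

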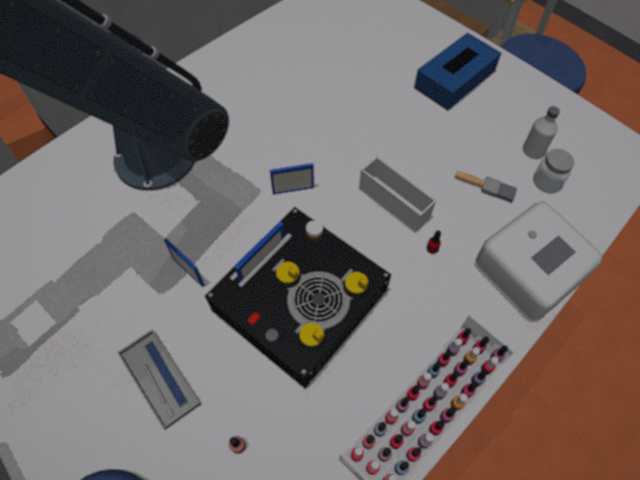

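View pics/top0.png

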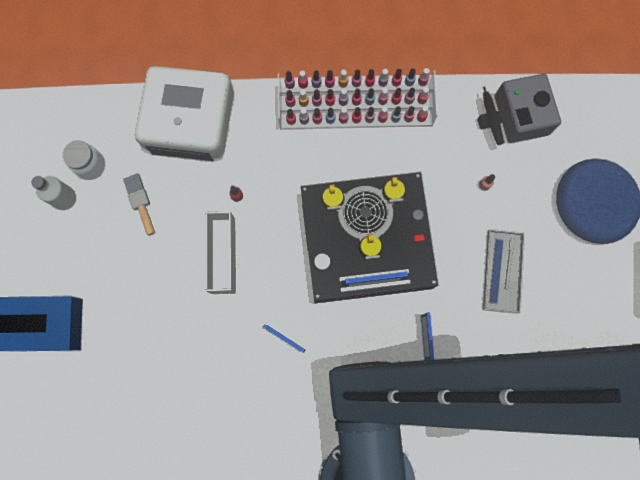

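The top view shows the collector spanning about (302,187) to (438,300), with the cassette at about (375,279). The tub is at about (220,252) and the caps at (333,197), (395,189) and (371,245). Two loose decoy panels stand in front, at (284,338) and (427,337). Next I'll measure these.

```bash
cat > h.py <<'E'
import numpy as np,cv2
from station import manip
from scipy.spatial.transform import Rotation as R
def ray(c,uv):
    p=cv2.undistortPoints(np.array(uv,float).reshape(-1,1,2),c['intrinsics'],c['dist_coeffs']).reshape(-1,2)
    d=np.c_[p[:,0],-p[:,1],-np.ones(len(p))]
    E=c['extrinsics'];return E[:3,3],d@E[:3,:3].T
def onz(c,uv,z):
    o,d=ray(c,uv);z=np.asarray(z,float);t=(z-o[2])/d[:,2];return o+d*np.reshape(t,(-1,1))
def proj(c,P):
    E=c['extrinsics'];q=(np.atleast_2d(P)-E[:3,3])@E[:3,:3]
    q=q*[1,-1,-1]
    return cv2.projectPoints(q,np.zeros(3),np.zeros(3),c['intrinsics'],c['dist_coeffs'])[0].reshape(-1,2)
E
python3 - <<'E'
import cv2
im=cv2.imread('pics/top0.png')
a=cv2.resize(im[160:310,290:450],None,fx=5,fy=5,interpolation=cv2.INTER_CUBIC)[:,:800];cv2.imwrite('pics/z1.png',a[:600]);cv2.imwrite('pics/z2.png',a[150:])
b=cv2.resize(im[200:310,190:250],None,fx=5,fy=5,interpolation=cv2.INTER_CUBIC);cv2.imwrite('pics/z3.png',b)
im=cv2.imread('pics/scene0.png')
cv2.imwrite('pics/z4.png',cv2.resize(im[200:350,200:400],None,fx=4,fy=4,interpolation=cv2.INTER_CUBIC))
E
```

```text
(no output)
```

View pics/z1.png

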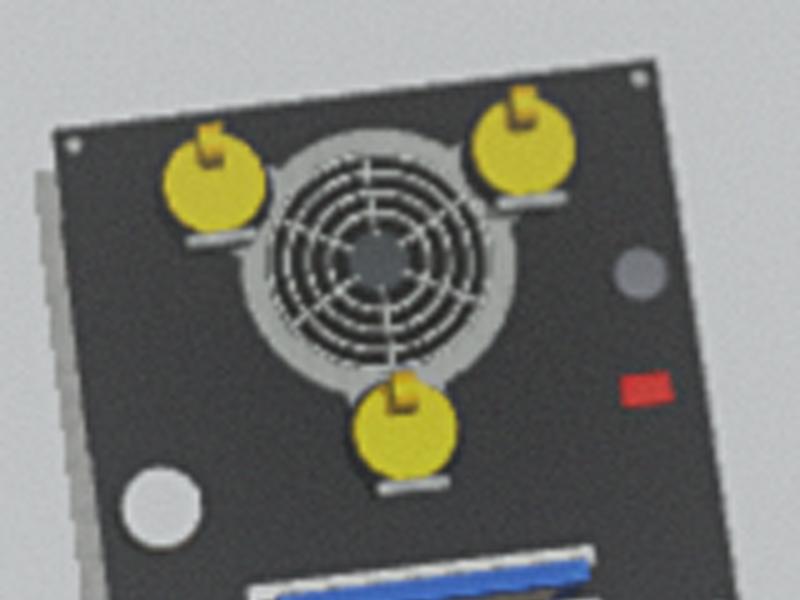

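View pics/z2.png

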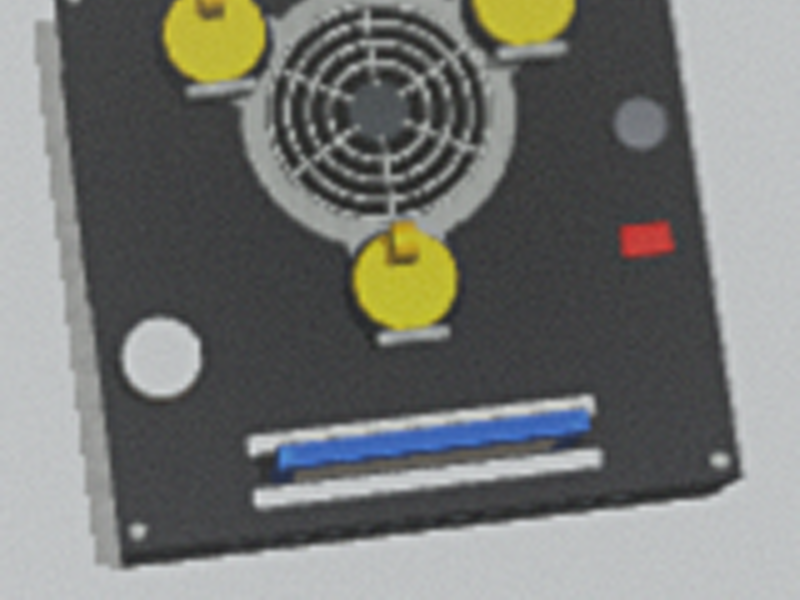

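View pics/z3.png

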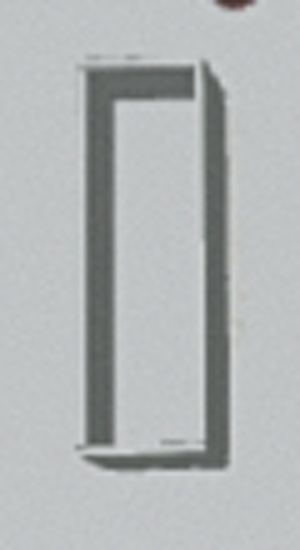

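View pics/z4.png

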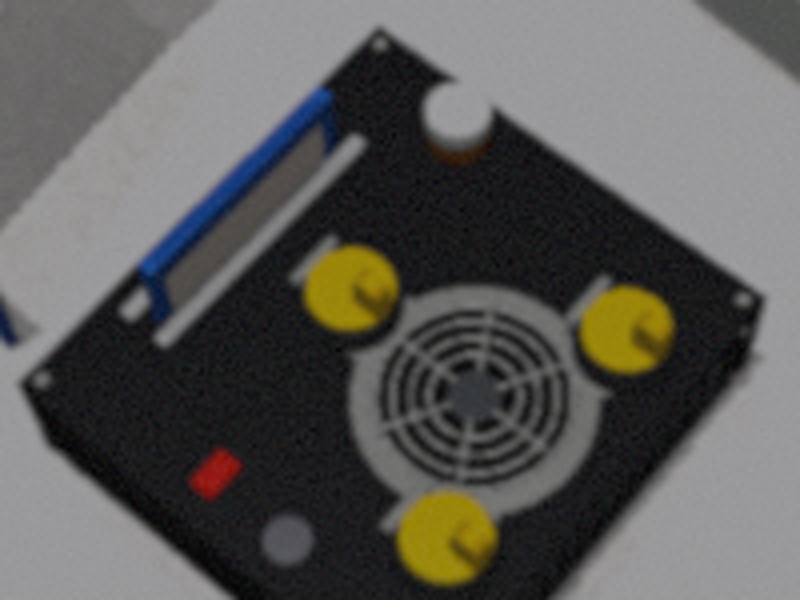

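Run:
```python
from h import *
c=manip.get_calibration('top')
f=lambda P,u0,v0:np.array([[u0+(x+.5)/5-.5,v0+(y+.5)/5-.5] for x,y in P])
caps=onz(c,f([(405,430),(214,185),(523,145)],290,160),.108)[:,:2]
own=np.array([[-28,0],[89,67.5],[89,-67.5]])/1e3
A=own-own.mean(0);B=caps-caps.mean(0)
th=np.arctan2((A[:,0]*B[:,1]-A[:,1]*B[:,0]).sum(),(A*B).sum())
Rm=np.array([[np.cos(th),-np.sin(th)],[np.sin(th),np.cos(th)]])
t=caps.mean(0)-Rm@own.mean(0)
print('caps',caps,'yaw',np.degrees(th),'t',t,'res mm',1e3*(caps-(own@Rm.T+t)))
cor=onz(c,f([(55,130),(655,60)],290,160),.085);print('far corners',cor[:,:2],np.array([[.1275,.135],[.1275,-.135]])@Rm.T+t)
cs=onz(c,f([(278,462+150-15),(590,412+150)],290,160),.135)
cs=onz(c,f([(278,597),(588,562),(590,580-20),(280,616)],290,160),.135);print('cass edge px pts',cs)
print('cass pred', Rm@[-.1,0]+t, 'ends',Rm@[-.1,.065]+t,Rm@[-.1,-.065]+t)
print('cass proj z1',(proj(c,[[*(Rm@[-.1+dx,dy]+t),.135] for dx in(-.005,.005) for dy in(.065,-.065)])-[290,160])*5)
tb=onz(c,f([(82,66),(204,62),(207,452),(80,450)],190,200),.075);print('tub',tb,tb.mean(0))
# scene check
s=manip.get_calibration('scene')
print('scene caps z4', (proj(s,np.c_[caps,[.108]*3])-[200,200])*4)
print('scene cass top z4',(proj(s,[[*(Rm@[-.1+dx,dy]+t),.135] for dx in(-.005,.005) for dy in(.065,-.065)])-[200,200])*4)
```

```text
caps [[ 0.50965596 -0.01647009]
 [ 0.61887625  0.06216268]
 [ 0.6336053  -0.07206023]] yaw 5.952693444147958 t [ 0.53764878 -0.01397458] res mm [[-0.14379653  0.40829307]
 [-0.29238758 -0.22872322]
 [ 0.43618412 -0.17956986]]
far corners [[ 0.65136106  0.13119223]
 [ 0.67722963 -0.13513592]] [[ 0.65046079  0.13352016]
 [ 0.67846176 -0.13502396]]
cass edge px pts [[ 0.43622259  0.04065386  0.135     ]
 [ 0.44784261 -0.08831797  0.135     ]
 [ 0.4486585  -0.08918513  0.135     ]
 [ 0.42830202  0.04004866  0.135     ]]
cass pred [ 0.43818799 -0.02434531] ends [0.43144702 0.0403042 ] [ 0.44492897 -0.08899482]
cass proj z1 [[278.76019423 618.38322297]
 [589.698714   578.81464597]
 [275.57867644 594.53514616]
 [586.16582268 555.06625087]]
tub [[0.59744468 0.3424159  0.075     ]
 [0.59785325 0.2880059  0.075     ]
 [0.42459742 0.28653936 0.075     ]
 [0.42659782 0.34206316 0.075     ]] [0.51162329 0.31475608 0.075     ]
scene caps z4 [[349.60644147 285.27349354]
 [624.4065536  325.80725931]
 [446.99001504 534.22557444]]
scene cass top z4 [[314.99136182  83.54371342]
 [134.19323663 263.614465  ]
 [330.08865285  94.31881976]
 [149.4240083  275.52897409]]
```

```bash
cat >> h.py <<'E'
def goal(P,jaw):  # world TCP, jaw(z tool) heading deg (mod 180) -> units
    s=manip.sense();Rt=R.from_quat(s['tool_rot']).as_matrix()
    d=Rt.T@(np.array(P)-s['tcp_pos'])/.03
    cur=np.degrees(np.arctan2(Rt[1,2],Rt[0,2]))
    dw=(jaw-cur+90)%180-90
    print('t',s['t'],'tcp',s['tcp_pos'].round(4),'jaw',round(cur,2),'tilt y',Rt[:,1].round(3),'q6',s['q'][5].round(3),'F',s['force'].round(2),'gap',s['finger_gap'].round(3))
    print('units',d.round(3),'twist(+y)',round(-dw/10,3),'dist/rows',np.linalg.norm(d)*.03/.0625)
E
python3 - <<'E'
from h import *
goal([.438,-.0243,.19],5.95)
c=manip.get_calibration('top');print(onz(c,[[322,261]],.115))
print(manip.sense()['q'])
E
```

```text
Traceback (most recent call last):
  File "h.py", line 19, in goal
    print('t',s['t'],'tcp',s['tcp_pos'].round(4),'jaw',round(cur,2),'tilt y',Rt[:,1].round(3),'q6',s['q'][5].round(3),'F',s['force'].round(2),'gap',s['finger_gap'].round(3))
                                                                                                                                                    ^^^^^^^^^^^^^^^^^^^^^
AttributeError: 'float' object has no attribute 'round'
```

```bash
sed -i "s/s\['finger_gap'\].round(3)/round(s['finger_gap'],3)/" h.py
python3 - <<'E'
from h import *
goal([.438,-.0243,.19],5.95)
c=manip.get_calibration('top');print(onz(c,[[322,261]],.115))
print(manip.sense()['q'])
E
```

```text
t 0.15 tcp [ 0.1599 -0.6036  0.2306] jaw -75.17 tilt y [-0.     0.002 -1.   ] q6 -0.179 F [-0.38  0.19 -1.25] gap 1.001
units [-13.902   1.384 -16.293] twist(+y) -8.112 dist/rows 10.30190444207033
[[0.47786577 0.08779968 0.115     ]]
[-1.49050280e+00  5.28250055e-01  1.43360293e+00  2.79793201e-05
  1.18145074e+00 -1.78525761e-01]
```

Emit:
apply_moves --pt "45 -13.9 1.38 -16.29 -8.11" --pt "45 -13.9 1.38 -16.29 -8.11" --pt "45 -13.9 1.38 -16.29 -8.11" --pt "45 -13.9 1.38 -16.29 -8.11" --pt "45 -13.9 1.38 -16.29 -8.11" --pt "45 -13.9 1.38 -16.29 -8.11" --pt "45 -13.9 1.38 -16.29 -8.11" --pt "45 -13.9 1.38 -16.29 -8.11" --pt "45 -13.9 1.38 -16.29 -8.11" --pt "45 -13.9 1.38 -16.29 -8.11" --pt "45 -13.9 1.38 -16.29 -8.11" --pt "45 -13.9 1.38 -16.29 -8.11" --squeeze 40

```text
t: 1.65
tcp_pos: [0.4382, -0.0237, 0.1897]
tool_rot: [0.526, -0.473, 0.472, -0.526]
force: [-0.1, -0.7, 0.3]
finger_gap: 0.524
```

Run:
```python
from h import *
goal([.438,-.0243,.107],5.95)
c=manip.get_calibration('wrist')
im=manip.snapshot('wrist');cv2.imwrite('pics/w1.png',im[:,:,::-1])
goal([.438,-.0243,.107],5.95)
t=np.array([.53765,-.01397]);th=np.radians(5.95);Rm=np.array([[np.cos(th),-np.sin(th)],[np.sin(th),np.cos(th)]])
print(proj(c,[[*(Rm@[-.1+dx,dy]+t),.135] for dx in(-.005,.005) for dy in(.065,-.065)]))
np.save('coll.npy',[*t,th])
```

```text
t 1.65 tcp [ 0.4382 -0.0237  0.1897] jaw 6.15 tilt y [-0. -0. -1.] q6 -0.417 F [-0.09 -0.71  0.25] gap 0.524
units [ 0.02   2.758 -0.01 ] twist(+y) 0.02 dist/rows 1.3239843829398303
t 1.7 tcp [ 0.4379 -0.0246  0.1898] jaw 6.04 tilt y [-0. -0. -1.] q6 -0.417 F [0.2  0.35 0.15] gap 0.526
units [-0.011  2.759  0.005] twist(+y) 0.009 dist/rows 1.3244035241011822
[[308.60889605 131.9539184 ]
 [309.94372237 380.0977526 ]
 [331.02896598 132.00999156]
 [328.47078073 380.13059327]]
```

View pics/w1.png

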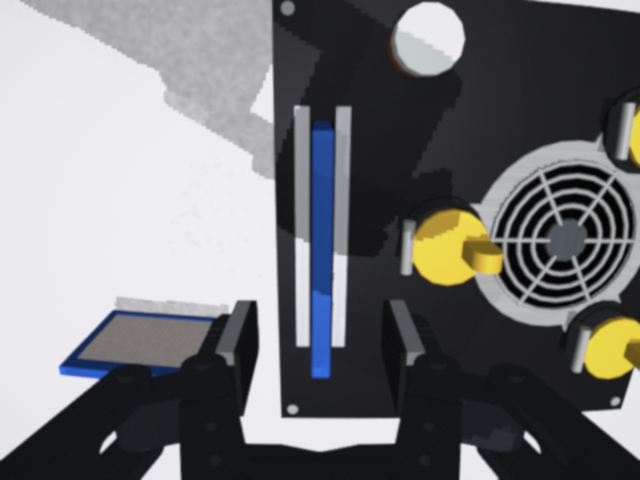

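The wrist view shows the cassette's top edge between the jaws, at columns 312–333 where I predicted 309–331. I'm going down to grip it.

Emit:
apply_moves --pt "45 0 1.4 0 0" --pt "45 0 2.75 0 0" --pt "45 0 2.75 0 0" --pt "0 0 2.75 0 0" --pt "0 0 2.75 0 0" --pt "0 0 2.75 0 0" --pt "0 0 2.75 0 0" --pt "0 0 2.75 0 0" --squeeze 40

```text
t: 2.7
tcp_pos: [0.4393, -0.0257, 0.1089]
tool_rot: [-0.525, 0.472, -0.475, 0.526]
force: [-0.7, -3.2, 7.1]
finger_gap: 0.111
```

Emit:
apply_moves --pt "0 0 -0.5 0 0" --pt "0 0 -1.2 0 0" --pt "0 0 -2.2 0 0" --pt "0 0 -3.2 0 0" --pt "0 0 -4.2 0 0" --pt "0 0 -4.2 0 0" --pt "0 0 -4.2 0 0" --pt "0 0 -4.2 0 0"

```text
t: 3.7
tcp_pos: [0.437, -0.0247, 0.2322]
tool_rot: [0.526, -0.474, 0.472, -0.525]
force: [-0.1, -0.0, -2.9]
finger_gap: 0.109
```

Run:
```python
from h import *
goal([.5116,.3148,.25],90.3)
im=manip.snapshot('wrist');cv2.imwrite('pics/w2.png',im[:,:,::-1])
im=manip.snapshot('scene');cv2.imwrite('pics/s2.png',im[:,:,::-1])
goal([.5116,.3148,.235],90.3)
```

```text
t 3.7 tcp [ 0.437  -0.0247  0.2322] jaw 5.93 tilt y [-0.003  0.001 -1.   ] q6 -0.416 F [-0.12 -0.03 -2.89] gap 0.109
units [-10.999  -0.59    3.642] twist(+y) -8.437 dist/rows 5.568478105271059
t 3.8 tcp [ 0.4373 -0.0248  0.2323] jaw 5.93 tilt y [-0.003  0.001 -1.   ] q6 -0.416 F [ 0.27 -0.19 -1.98] gap 0.109
units [-11.003  -0.085   3.631] twist(+y) -8.437 dist/rows 5.561994516463522
```

View pics/w2.png

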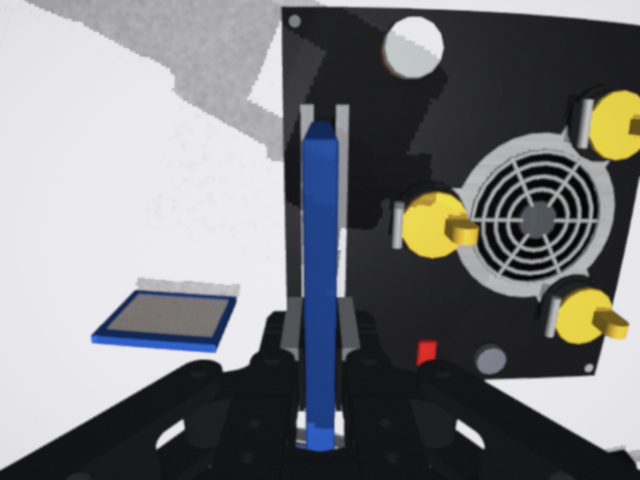

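View pics/s2.png

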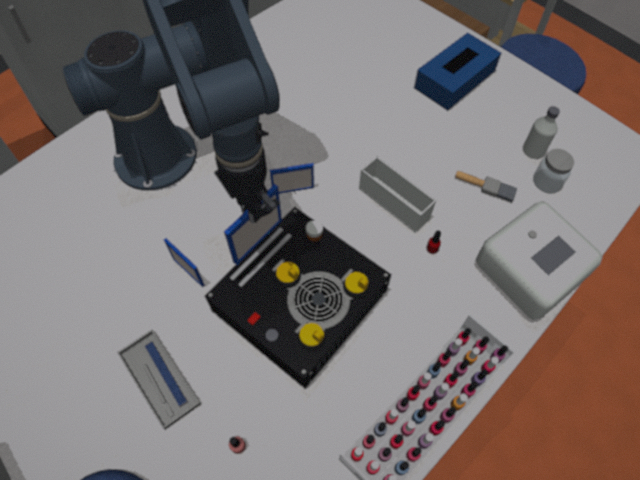

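Emit:
apply_moves --pt "0 -2 -0.2 0.7 -1" --pt "0 -4 -0.2 1.4 -2" --pt "0 -6 -0.2 2.0 -3" --pt "0 -8 -0.2 2.7 -4" --pt "0 -10 -0.2 3.3 -5" --pt "0 -11 -0.2 3.63 -6" --pt "0 -11 -0.2 3.63 -7" --pt "0 -11 -0.2 3.63 -8" --pt "0 -11 -0.2 3.63 -8.44" --pt "0 -11 -0.2 3.63 -8.44" --pt "0 -11 -0.2 3.63 -8.44"

```text
t: 5.18
tcp_pos: [0.5121, 0.3143, 0.2388]
tool_rot: [0.707, 0.001, -0.002, -0.707]
force: [0.8, 0.2, -1.8]
finger_gap: 0.108
```

Run:
```python
from h import *
goal([.5116,.3148,.093],90.3)
c=manip.get_calibration('wrist')
im=manip.snapshot('wrist');cv2.imwrite('pics/w3.png',im[:,:,::-1])
print(proj(c,[[.5116+a*.088,.3148+b*.028,.075] for a in(-1,1) for b in(-1,1)]))
c=manip.get_calibration('scene')
print(proj(c,[[.5116+a*.088,.3148+b*.028,.075] for a in(-1,1) for b in(-1,1)]))
im=cv2.imread('pics/s2.png')[140:240,340:460];cv2.imwrite('pics/z5.png',cv2.resize(im,None,fx=5,fy=5,interpolation=cv2.INTER_CUBIC))
```

```text
t 5.175 tcp [0.5121 0.3143 0.2388] jaw 90.26 tilt y [-0.001 -0.    -1.   ] q6 -1.211 F [ 0.83  0.18 -1.79] gap 0.108
units [-0.01   4.858  0.018] twist(+y) -0.004 dist/rows 2.3320347912618202
[[279.64128068  85.45024026]
 [362.31654429  85.77176784]
 [284.6902114  319.46245165]
 [355.31622288 319.72478329]]
[[359.85730776 169.13521869]
 [376.25938311 155.64561131]
 [419.6426369  215.46213104]
 [435.69608049 200.37639594]]
```

View pics/w3.png

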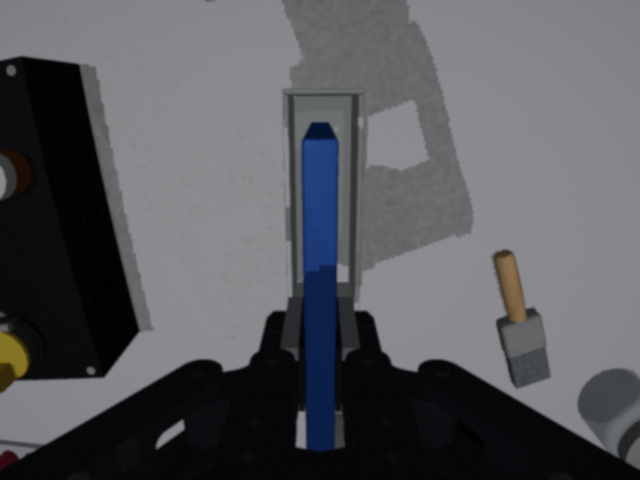

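View pics/z5.png

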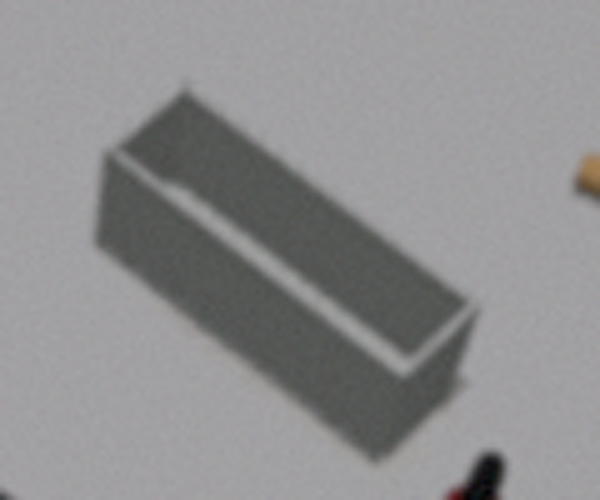

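Scene view: the tub rim corners are at about (362,170) and (435,201), within 2 px of the prediction. The wrist view puts the tub 2–3 mm further along +x/+y. I'll split the difference and lower the cassette.

Emit:
apply_moves --pt "0 0 1.2 0.06 0" --pt "0 -0.05 2.4 0.06 0" --pt "0 -0.05 3.6 0.06 0" --pt "0 -0.05 4.4 0.06 0" --pt "0 -0.05 4.84 0.06 0" --pt "0 -0.05 4.84 0.06 0" --pt "0 -0.05 4.84 0.06 0"

```text
t: 6.1
tcp_pos: [0.5114, 0.3165, 0.0948]
tool_rot: [-0.707, -0.002, 0.001, 0.707]
force: [-0.3, -0.7, -3.0]
finger_gap: 0.105
```

Run:
```python
from h import *
goal([.513,.3165,.092],90.3)
im=manip.snapshot('scene');im=im[100:260,320:480];cv2.imwrite('pics/s4.png',cv2.resize(im[:,:,::-1],None,fx=3.5,fy=3.5))
```

```text
t 6.1 tcp [0.5114 0.3165 0.0948] jaw 90.32 tilt y [ 0.001  0.001 -1.   ] q6 -1.208 F [-0.32 -0.7  -2.97] gap 0.105
units [0.054 0.094 0.001] twist(+y) 0.002 dist/rows 0.0520633881596814
```

View pics/s4.png

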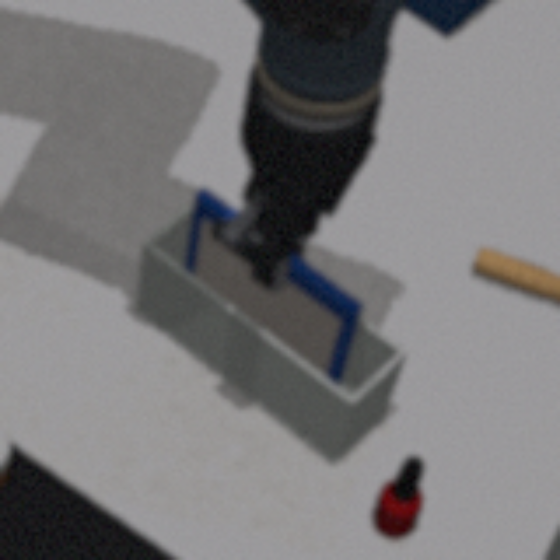

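The cassette is inside the tub. I'm releasing it and rising.

Emit:
apply_moves --pt "0 0 0.06 0 0" --pt "50 0 0.06 0 0" --pt "50 0 0.06 0 0" --pt "50 0 0.06 0 0" --pt "50 0 0.06 0 0" --pt "50 0 -1 0 0" --pt "50 0 -2.5 0 0" --pt "50 0 -4 0 0" --pt "50 0 -5 0 0" --pt "50 0 -5 0 0" --pt "50 0 -5 0 0"

```text
t: 7.52
tcp_pos: [0.5099, 0.3159, 0.2431]
tool_rot: [0.707, 0.001, -0.003, -0.707]
force: [-0.3, -0.7, -0.2]
finger_gap: 0.585
```

Run:
```python
from h import *
goal([.513,.3165,.092],90.3)
c=manip.get_calibration('wrist')
im=manip.snapshot('wrist');cv2.imwrite('pics/w5.png',im[:,:,::-1])
print(proj(c,[[.513+a*.088,.3165+b*.028,.075] for a in(-1,1) for b in(-1,1)]))
im=manip.snapshot('scene');im=im[100:260,320:480];cv2.imwrite('pics/s5.png',cv2.resize(im[:,:,::-1],None,fx=3.5,fy=3.5))
```

```text
t 7.525 tcp [0.5099 0.3159 0.2431] jaw 90.33 tilt y [-0.002 -0.001 -1.   ] q6 -1.208 F [-0.33 -0.66 -0.16] gap 0.585
units [0.114 5.037 0.022] twist(+y) 0.003 dist/rows 2.418332772342838
[[280.70976432  91.19836823]
 [361.96571499  91.62003293]
 [285.28326857 320.95818216]
 [354.83556007 321.30244244]]
```

View pics/w5.png

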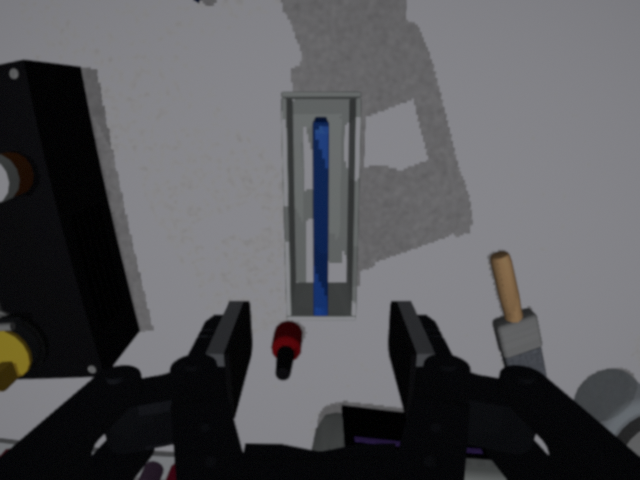

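View pics/s5.png

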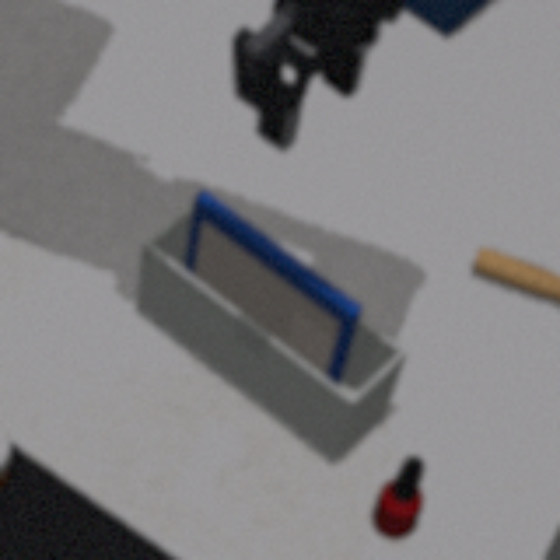

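The wrist view shows the cassette standing upright in the tub at col ~321, rows 119–314. The tub interior runs cols 287–356, rows 97–318. Next I'll tap the bolts with the fingers shut, front bolt first.

```bash
cat >> h.py <<'E'
def own(x,y):
    a,b,th=np.load('coll.npy');return np.array([a+np.cos(th)*x-np.sin(th)*y,b+np.sin(th)*x+np.cos(th)*y])
TAB=dict(front=own(-.014,0),left=own(.103,.0675),right=own(.103,-.0675))
E
python3 - <<'E'
from h import *
c=manip.get_calibration('wrist');print(onz(c,[[321,118],[321,314]],.119))
print(TAB)
goal([*TAB['front'],.160],95.95)
E
```

```text
[[0.44129994 0.31611197 0.119     ]
 [0.57083624 0.31683698 0.119     ]]
{'front': array([ 0.52372542, -0.01542125]), 'left': array([0.63309803, 0.0638434 ]), 'right': array([ 0.6470922 , -0.07042932])}
t 7.625 tcp [0.5097 0.3158 0.2423] jaw 90.32 tilt y [-0.004 -0.001 -1.   ] q6 -1.208 F [-0.51  0.02 -0.36] gap 0.584
units [  0.416   2.758 -11.039] twist(+y) -0.563 dist/rows 5.465263611628602
```

Emit:
apply_moves --pt "0 0.1 1 -2 0" --pt "0 0.2 1.2 -4 0" --pt "0 0.42 1.2 -6 -0.56" --pt "0 0.42 1.2 -8 -0.56" --pt "0 0.42 1.2 -10 -0.56" --pt "0 0.42 1.2 -11.04 -0.56" --pt "0 0.42 2.0 -11.04 -0.56" --pt "0 0.42 2.0 -11.04 -0.56" --pt "0 0.42 2.0 -11.04 -0.56"

```text
t: 8.75
tcp_pos: [0.525, -0.0145, 0.1838]
tool_rot: [-0.706, -0.036, 0.037, 0.706]
force: [-1.0, -0.7, 1.0]
finger_gap: 0.0
```

Run:
```python
from h import *
goal([*TAB['front'],.136],95.95)
c=manip.get_calibration('wrist')
im=manip.snapshot('wrist');cv2.imwrite('pics/w6.png',im[:,:,::-1])
goal([*TAB['front'],.136],95.95)
for k,v in TAB.items(): print(k,proj(c,[[*v,.132],[*own(*(np.array({'front':(-28,0),'left':(89,67.5),'right':(89,-67.5)}[k])/1e3)),.108]]))
```

```text
t 8.75 tcp [ 0.525  -0.0145  0.1838] jaw 95.96 tilt y [-0.001  0.    -1.   ] q6 -1.915 F [-1.   -0.67  0.97] gap 0.0
units [-0.045  1.595 -0.028] twist(+y) 0.001 dist/rows 0.7659828839803541
t 8.8 tcp [ 0.5254 -0.0144  0.1843] jaw 95.98 tilt y [-0.  0. -1.] q6 -1.915 F [ 0.22 -0.28  0.24] gap 0.003
units [-0.058  1.61  -0.028] twist(+y) 0.003 dist/rows 0.7733985034300543
front [[317.81186876 265.83215793]
 [317.96811868 224.3068373 ]]
left [[434.20567335 452.56423264]
 [427.35666561 406.56589   ]]
right [[202.47734703 452.54375354]
 [209.47879221 406.58564596]]
```

View pics/w6.png

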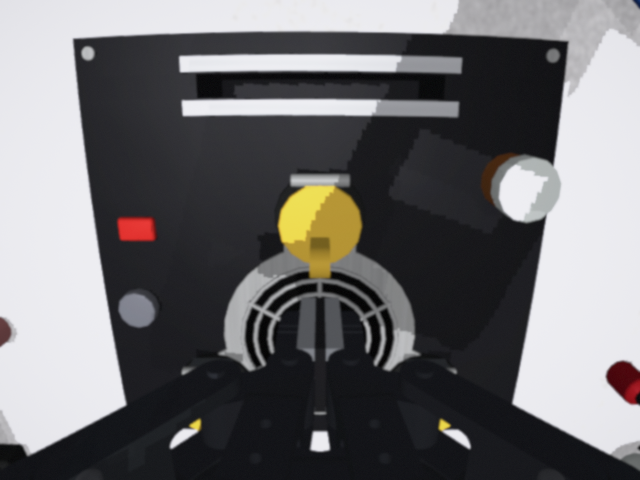

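The wrist view agrees: the front disc is centred at (320,224) and its tab at about (320,265), against a predicted (318,266). Now I'll tap the front bolt.

Emit:
apply_moves --pt "0 -0.05 1.0 -0.03 0" --pt "0 -0.05 1.5 -0.03 0" --pt "0 -0.05 1.5 -0.03 0" --pt "0 -0.05 1.5 -0.03 0"

```text
t: 9.3
tcp_pos: [0.5245, -0.0158, 0.1399]
tool_rot: [0.706, 0.037, -0.036, -0.706]
force: [-0.3, 0.1, -0.1]
finger_gap: -0.007
```

Emit:
apply_moves --pt "0 0 0.1 0 0" --pt "0 0 0.2 0 0"

```text
t: 9.55
tcp_pos: [0.5242, -0.016, 0.1336]
tool_rot: [0.706, 0.037, -0.036, -0.706]
force: [-0.2, 0.8, 0.5]
finger_gap: -0.001
```

Emit:
apply_moves --pt "0 0 0.05 0 0" --pt "0 0 0.05 0 0"

```text
t: 9.8
tcp_pos: [0.5239, -0.0159, 0.1318]
tool_rot: [-0.706, -0.037, 0.036, 0.706]
force: [0.4, -0.0, 2.0]
finger_gap: -0.002
```

Emit:
apply_moves --pt "0 0 0.04 0 0" --pt "0 0 0.04 0 0"

```text
t: 10.05
tcp_pos: [0.524, -0.0159, 0.1306]
tool_rot: [0.706, 0.037, -0.036, -0.706]
force: [0.7, -0.4, 1.8]
finger_gap: 0.001
```

Emit:
apply_moves --pt "0 0 0.04 0 0" --pt "0 0 0.04 0 0"

```text
t: 10.3
tcp_pos: [0.524, -0.0159, 0.1294]
tool_rot: [0.706, 0.037, -0.036, -0.706]
force: [0.2, 0.5, 2.8]
finger_gap: 0.002
```

Emit:
apply_moves --pt "0 0 0.05 0 0" --pt "0 0 0.05 0 0" --pt "0 0 0.05 0 0"

```text
t: 10.68
tcp_pos: [0.524, -0.0159, 0.1279]
tool_rot: [0.706, 0.037, -0.036, -0.706]
force: [0.4, 0.5, 3.1]
finger_gap: 0.002
```

Emit:
apply_moves --pt "0 0 0.05 0 0" --pt "0 0 0.05 0 0" --pt "0 0 0.05 0 0"

```text
t: 11.05
tcp_pos: [0.5241, -0.0159, 0.1265]
tool_rot: [0.706, 0.037, -0.036, -0.706]
force: [0.5, 0.5, 4.4]
finger_gap: 0.001
```

At the front bolt the tip sank from .132 to .1265 m while the force rose only from about 2 to 4.4 N. That matches the rubber mount, so the front bolt is the loose one. Next I'll grip its tab with the jaws along y.

Emit:
apply_moves --pt "0 0 -0.5 0 0" --pt "35 -0.1 -1.2 0.02 0" --pt "35 -0.1 -1.2 0.02 0" --pt "35 -0.1 -1.2 0.02 0" --pt "35 -0.1 -0.4 0.02 0" --pt "35 -0.1 0.2 0.02 0" --pt "35 -0.1 0.4 0.02 0" --pt "35 -0.1 0.4 0.02 0" --squeeze 20

```text
t: 12.05
tcp_pos: [0.5204, -0.0155, 0.1137]
tool_rot: [-0.706, -0.036, 0.037, 0.706]
force: [-0.5, -0.7, 0.4]
finger_gap: 0.409
```

Emit:
apply_moves --pt "0 0 0 0 0" --pt "0 0 0 0 0" --pt "0 0 0 0 0" --pt "0 0 0 0 0" --pt "0 0 0 0 0"

```text
t: 12.68
tcp_pos: [0.5212, -0.0153, 0.1146]
tool_rot: [-0.706, -0.037, 0.036, 0.706]
force: [1.1, 4.7, 1.0]
finger_gap: 0.109
```

Run:
```python
from h import *
im=manip.snapshot('wrist');cv2.imwrite('pics/w7.png',im[:,:,::-1])
im=manip.snapshot('scene');im=im[180:360,220:400];cv2.imwrite('pics/s7.png',cv2.resize(im[:,:,::-1],None,fx=3.3,fy=3.3))
goal([*own(-.017,0),.114],95.95)
```

```text
t 12.775 tcp [ 0.5212 -0.0153  0.1145] jaw 95.91 tilt y [ 0.001  0.    -1.   ] q6 -1.919 F [1.96 4.79 1.32] gap 0.11
units [-0.017  0.017 -0.011] twist(+y) -0.004 dist/rows 0.012548664366070795
```

View pics/w7.png

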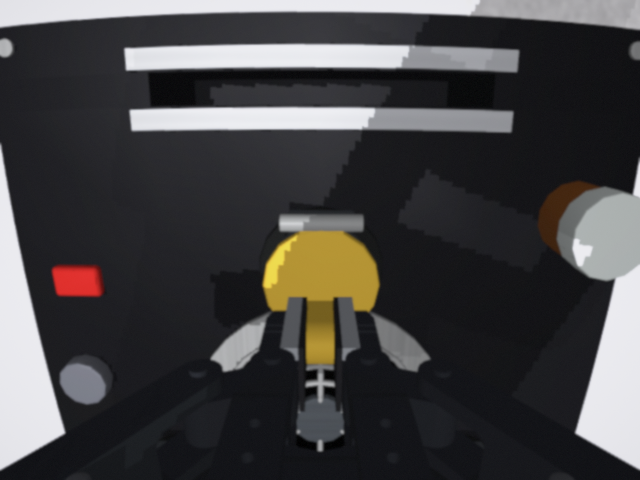

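View pics/s7.png

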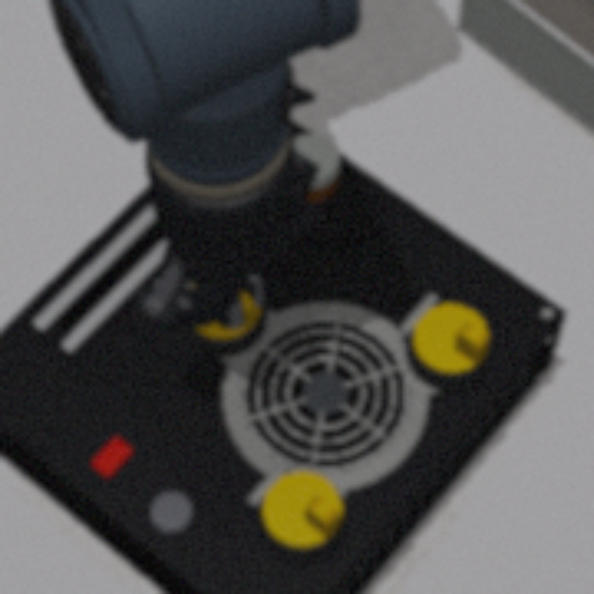

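The tab is gripped (gap about 9.3 mm for a 10 mm tab). I'll swing it along the hinge arc.

Emit:
apply_moves --pt "0 -0.04 -0.1 0 0" --pt "0 -0.1 -0.21 0 0" --pt "0 -0.16 -0.31 0 0" --pt "0 -0.24 -0.4 0 0" --pt "0 -0.32 -0.49 0 0" --pt "0 -0.41 -0.57 0 0" --pt "0 -0.41 -0.57 0 0"

```text
t: 13.65
tcp_pos: [0.5072, -0.0167, 0.1312]
tool_rot: [-0.706, -0.036, 0.038, 0.706]
force: [-2.0, 2.9, -7.2]
finger_gap: 0.109
```

Run:
```python
from h import *
im=manip.snapshot('wrist');cv2.imwrite('pics/w8.png',im[:,:,::-1])
goal([*own(-.017,0),.114],95.95)
```

```text
t 13.7 tcp [ 0.5073 -0.0168  0.1311] jaw 95.93 tilt y [-0.003  0.    -1.   ] q6 -1.927 F [-2.17  3.25 -6.71] gap 0.109
units [ 0.452  0.57  -0.013] twist(+y) -0.002 dist/rows 0.3494815262638934
```

View pics/w8.png

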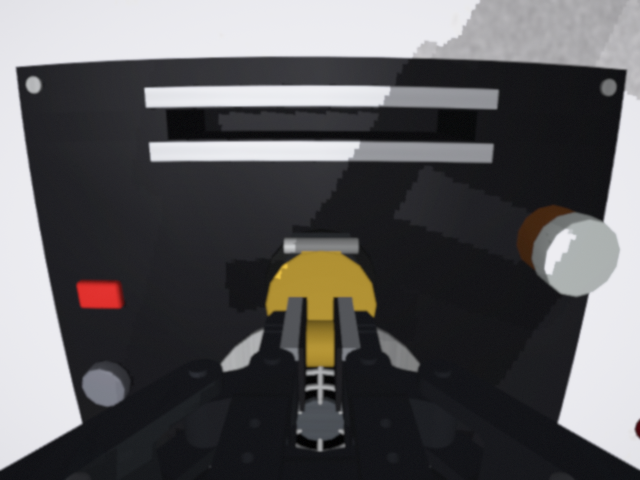

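The tab is still between the fingers and the cap is following. I'll continue the swing to about 60–65°.

Emit:
apply_moves --pt "0 -0.1 -0.07 0 0" --pt "0 -0.2 -0.13 0 0" --pt "0 -0.3 -0.18 0 0" --pt "0 -0.41 -0.23 0 0" --pt "0 -0.52 -0.26 0 0" --pt "0 -0.64 -0.29 0 0" --pt "0 -0.7 -0.29 0 0" --pt "0 -0.7 -0.29 0 0" --pt "0 -0.7 -0.29 0 0"

```text
t: 14.82
tcp_pos: [0.4894, -0.019, 0.141]
tool_rot: [0.706, 0.038, -0.035, -0.706]
force: [2.0, 5.7, -6.5]
finger_gap: 0.104
```

Run:
```python
from h import *
im=manip.snapshot('wrist');cv2.imwrite('pics/w9.png',im[:,:,::-1])
im=manip.snapshot('scene');cv2.imwrite('pics/s9f.png',im[:,:,::-1]);im=im[180:360,220:400];cv2.imwrite('pics/s9.png',cv2.resize(im[:,:,::-1],None,fx=3.3,fy=3.3))
goal([*own(-.017,0),.114],95.95)
```

```text
t 14.925 tcp [ 0.4894 -0.0189  0.141 ] jaw 95.9 tilt y [ 0.004  0.    -1.   ] q6 -1.943 F [ 1.53  6.86 -6.23] gap 0.109
units [ 1.046  0.905 -0.   ] twist(+y) -0.005 dist/rows 0.6637589095832013
```

View pics/w9.png

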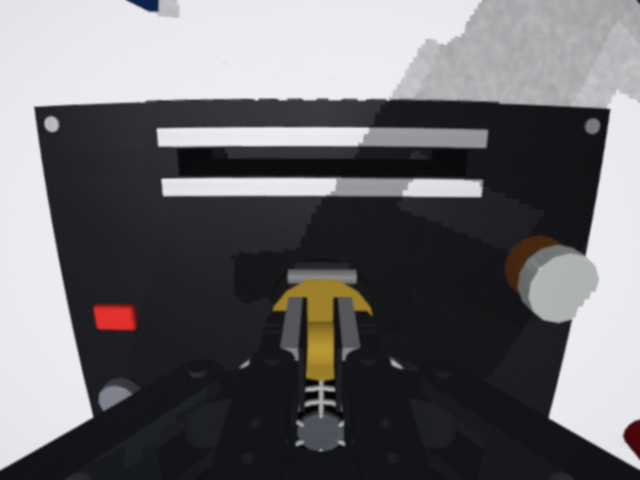

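View pics/s9f.png

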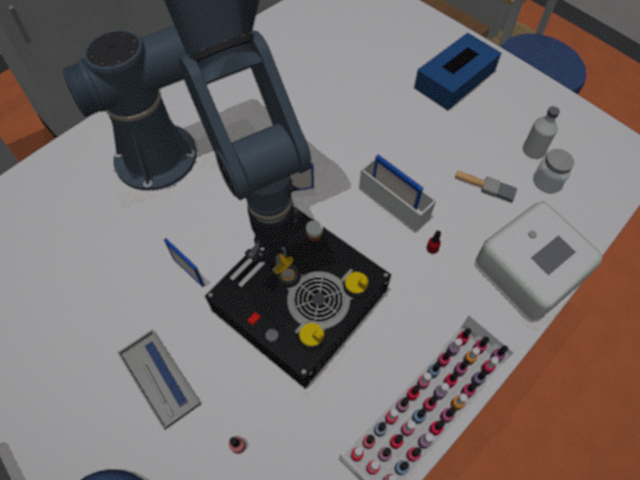

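View pics/s9.png

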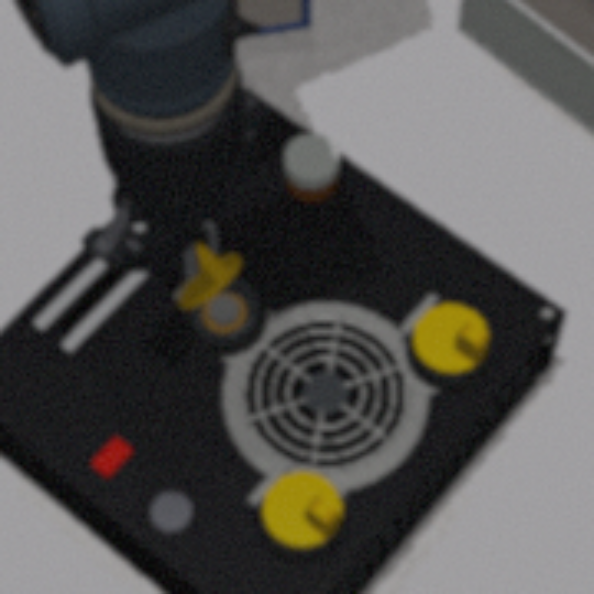

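The scene view shows the front cap swung up with the bolt visible beneath it at about (288,275). The rear caps are shut and the cassette is standing in the tub. I'll check the opening angle numerically.

```bash
python3 - <<'E'
from h import *
c=manip.get_calibration('scene')
im=cv2.imread('pics/s9f.png');hsv=cv2.cvtColor(im,cv2.COLOR_BGR2HSV)
m=cv2.inRange(hsv,(20,120,80),(35,255,255));m[:, :260]=0;m[285:]=0;m[:, 305:]=0
ys,xs=np.nonzero(m);print('yellow bbox',xs.min(),xs.max(),ys.min(),ys.max())
def cap(x,y,z,ph): # rel hinge
    X=-.014-.038+x*np.cos(ph)-z*np.sin(ph);Z=.120-.0145+x*np.sin(ph)+z*np.cos(ph)
    return [*own(X,y),Z]
for d in(20,35,45,55,65,75):
    ph=np.radians(d)
    P=proj(c,[cap(.024,.022,.0,ph),cap(.024,-.022,.0,ph),cap(.046,0,0,ph),cap(.038,0,.0265,ph)])
    print(d,'+y',P[0].round(1),'-y',P[1].round(1),'far',P[2].round(1),'tabtop',P[3].round(1))
E
python3 - <<'E'
import cv2
im=cv2.imread('pics/s9f.png')[240:300,255:325];cv2.imwrite('pics/z9.png',cv2.resize(im,None,fx=9,fy=9,interpolation=cv2.INTER_CUBIC))
E
```

```text
yellow bbox 275 292 254 280
20 +y [294.  261.9] -y [279.1 277.7] far [294.6 274.1] tabtop [287.4 263.9]
35 +y [292.7 259.8] -y [277.7 275.6] far [292.1 269.9] tabtop [282.9 259.3]
45 +y [291.6 258.2] -y [276.6 274. ] far [289.9 266.9] tabtop [279.7 256.5]
55 +y [290.3 256.6] -y [275.2 272.4] far [287.3 263.9] tabtop [276.5 253.9]
65 +y [288.8 255.1] -y [273.7 270.9] far [284.4 260.8] tabtop [273.3 251.7]
75 +y [287.2 253.6] -y [272.1 269.4] far [281.3 257.9] tabtop [270.3 250. ]
```

View pics/z9.png

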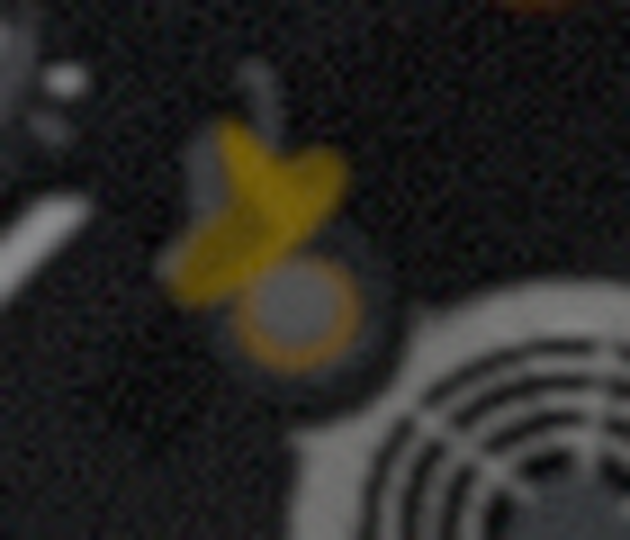

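The cap measures roughly 45–55° open, and the threshold is 43.5°. That margin is thin, so I'll swing it further.

Emit:
apply_moves --pt "0 -0.1 -0.01 0 0" --pt "0 -0.2 -0.01 0 0" --pt "0 -0.3 0 0 0" --pt "0 -0.38 0.02 0 0" --pt "0 -0.38 0.02 0 0" --pt "0 -0.38 0.02 0 0"

```text
t: 15.68
tcp_pos: [0.4799, -0.0202, 0.1416]
tool_rot: [0.706, 0.039, -0.033, -0.706]
force: [3.0, 7.9, 0.6]
finger_gap: 0.116
```

Run:
```python
from h import *
im=manip.snapshot('wrist');cv2.imwrite('pics/w10.png',im[:,:,::-1])
im=manip.snapshot('scene');cv2.imwrite('pics/s10f.png',im[:,:,::-1]);im=im[240:300,255:325,::-1];cv2.imwrite('pics/z10.png',cv2.resize(im,None,fx=9,fy=9,interpolation=cv2.INTER_CUBIC))
goal([*own(-.017,0),.114],95.95)
```

```text
t 15.775 tcp [ 0.4799 -0.0202  0.1416] jaw 95.87 tilt y [ 0.009 -0.    -1.   ] q6 -1.952 F [ 3.23  8.51 -0.06] gap 0.105
units [1.361 0.932 0.01 ] twist(+y) -0.008 dist/rows 0.7919206138605963
```

View pics/z10.png

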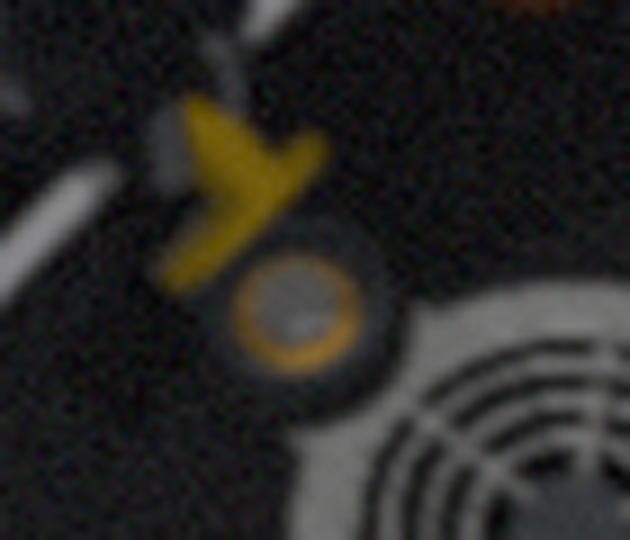

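View pics/w10.png

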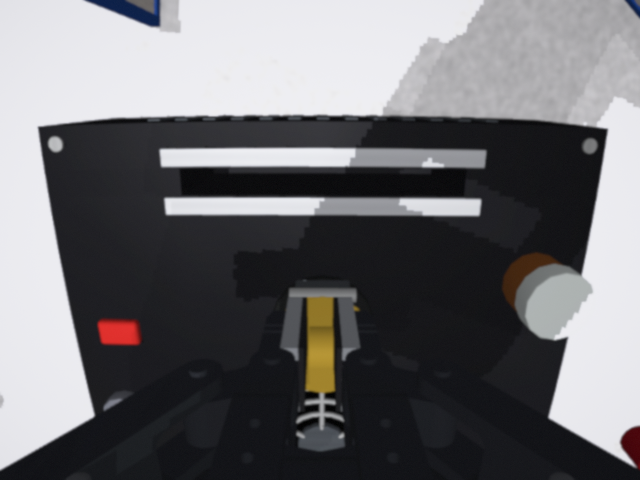

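Emit:
apply_moves --pt "0 0 0 0 0" --pt "0 0 0 0 0" --pt "0 0 0 0 0" --pt "0 0 0 0 0"

```text
t: 16.27
tcp_pos: [0.4799, -0.0202, 0.1416]
tool_rot: [0.706, 0.039, -0.033, -0.706]
force: [1.9, 7.9, 0.3]
finger_gap: 0.112
```

Run:
```python
from h import *
im=manip.snapshot('scene');cv2.imwrite('pics/s11f.png',im[:,:,::-1])
```

```text
(no output)
```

View pics/s11f.png

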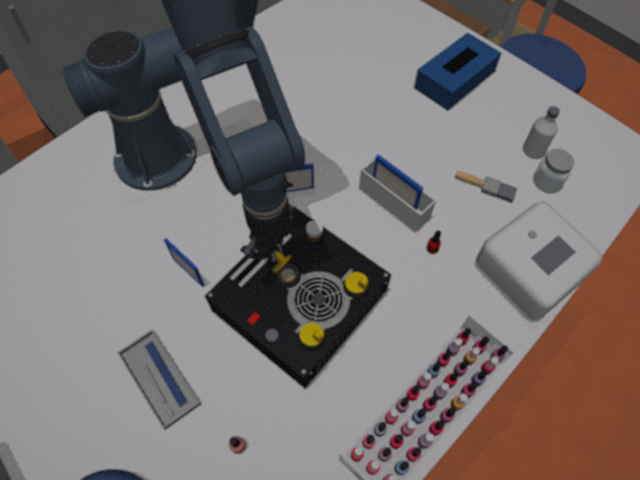

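The hold is steady. The front cap is up at about (282,262), both rear caps are shut, the cassette stands in the tub at about (398,183), and the bystanders are in place. I'm handing in.

```bash
python3 -c "
from station import manip
print(manip.sign_off())"
```

```text
the job is handed in; nothing more can be done
None
```

The job is handed in at about 16 s of the 61 s allowed. The loose bolt is the front one, and the gripper finished holding its cap open.

- **Cassette:** I drew it straight up out of the slot, turned it about 84° and stood it upright in the tub. My measurement puts it about 7 mm off centre along the tub and within 1 mm across, against limits of 30 mm and 26 mm.
- **Loose bolt:** pressing on the front tab sank it about 5.5 mm while the force rose only to about 4 N, which matches the rubber mount. I did not tap the two rear bolts to compare.
- **Cap:** I gripped the tab and swung it along its hinge arc. The first swing measured only about 45–55°, close to the 43.5° threshold, so I swung it further. The final picture gives about 60–65° (about 1.05–1.1 rad).
- **Last checks:** the grip and arm pose were steady before hand-in, with the fingers 9–10 mm apart on the 10 mm tab. A sideways load of about 8 N remained on the wrist. In the last picture the rear caps were shut, the cassette was standing, and the bystanders had not visibly moved.
- **Disagreement:** the wrist and overhead cameras placed the tub 2–3 mm apart, well inside the clearance. I aimed between the two.

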